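# Shut, pin and hold the notepad press

### The arm

A 6-joint arm with a two-finger parallel gripper is mounted at the origin on the work surface. World frame = base frame: x ahead of the robot, y to its left, z up, the work surface at z = 0. Lengths are in m, angles in rad, forces in N, time in s.
With the tool pointing down it reaches from about 0.35 to 0.975 m from the base axis. Payload 4.9 kg.
Tool frame: the origin (TCP) lies midway between the tips of the shut fingers; the grasp point (between the pads) lies 19 mm behind it (manip.pinch_z is the x of the grasp point in the tool frame, in m); x points along the fingers, y is the direction in which the jaws open and shut, and the axes are right-handed (so a half turn about x gives the same grasp; the last joint's range is limited). The gripper opens to 85 mm and grips with 20 to 120 N. Pads are 22 mm wide; open, the fingers measure 114 mm over their backs; the gripper's body (76 mm by 85 mm) begins 54 mm behind the grasp point. The pads swing forward as they close: fully open they stand 13 mm farther back than shut.
Start: joints at [1.209, 0.053, 1.613, -0, 1.476, -0.119], TCP at [0.15, 0.607, 0.231] pointing down, gripper open.
Joint ranges: [-3.01, 3.01], [-1.01, 2.22], [0.06, 2.58], [-1.02, 4.17], [0.09, 2.62], [-3.14, 3.14]. Speed limits (rad/s): [2.57, 2.57, 3.14, 3.14, 3.14, 3.14].

### API

Orientations are given as a unit quaternion [w, x, y, z].
In Python, from plant import sensors, cams, workorder, manip gives the robot as it stands.
- The arm moves only by the tool drive_tool, never from a script. Its argument "series" is a list of rows, each an object of numbers: "x", "y", "z": the shift along the tool's x, y, z in units of 25 mm (1.0 is 25 mm); "ax", "ay", "az": the turn, a rotation vector about the tool's x, y, z in units of 5 degrees (1.0 is 5 degrees). A call has 1 to 5 rows; each row is the pose to reach, as a shift and turn from the pose commanded when the call began, along the tool's axes at that moment; what a row does not reach only later rows make up. A row lasts 1/12 s, in which the tool goes at most 41.7 mm and 7.16 degrees, less where a joint would pass 70% of its speed; a pose out of reach is approached as far as the arm can. A call with a gripper value outside its range is refused whole. "hand" is the opening, from 0 (shut) to 1 (fully open), set as the call begins (left out, the last holds). The fingers move at their own pace and stop on an object; the grip force is fixed at half the most. Time passes only in rows, so rows that repeat a pose let the fingers close. It gives the time, the measured TCP pose, the force and the opening at its end, in the units of the state.
- sensors.state(): the state, without advancing time (a new reading comes with each control period).
- cams.grab_frame(name): name is "scene" or "top"; returns a dict with "img" (400x640x3 uint8, blue, green, red), "camera_matrix" (3x3 intrinsics, pixels), "cam_to_world" (4x4, takes a point from camera to world coordinates). Camera axes: x right, y down, z forward; pixel columns grow to the right and rows downward; lengths in m; the calibration is good to about 2 mm. A picture is of the moment at which its call begins. There is no depth.
- workorder.job_done(): hands the job in, once; it reports no verdict.
The state is a dict: "time": time; "joint_pos": joint angles; "joint_vel": joint speeds; "joint_efforts": joint torques, N m; "tool_pos": TCP position; "tool_rot": TCP orientation; "contact_force": force on the tool from outside, world axes, zero at the start; "ft_torque": the same for the moment, N m; "gripper_width": opening from 0.0 (shut) to 1.0 (fully open).
Only numpy, scipy, OpenCV 4.12 (cv2) and the standard library are available. Lean on these libraries where they do the work, as an engineer would, in place of code of your own. Each camera call takes 0.05 s, during which the arm holds its last target.

### The job

The pink notepad on the bed of the plywood press has just been glued. Swing the mint-green top board down onto it, then take the red-handled pin from its stand and push it down through the holes of the top board and the base until its flange is home. Finish while still holding: keep pushing the pin down by its handle so that its flange presses the springy board fully shut, and leave the notepad in its place and everything else on the table alone.

Things in the scene. Friction and masses are not known exactly. Their poses are not given: they have to be found in the camera images.
- hinge (a point): Middle of the press's hinge line, 40 mm above the table, level with the top board's underside when shut. The press is a plywood clamshell, fixed, 140 mm (x) by 215 mm (y). Site axes: x along the hinge line, y from the free edge towards the hinge, z up.
- lid (a joint): Angle of the top board (mint-green, 120 x 185 x 12 mm, from the hinge line towards -y), rad: 0 shut, grows as its free edge rises. Its stiff hinge keeps it where left (3 to 4 N at the edge move it). Below 0.12 it meets the pad on its sprung bed: released after being pressed shut it rises again to about 0.05. Holding it at 0 takes about 8 N down at its hole.
- lid_hole (a point): Centre of the outer mouth of the 13.5 mm through hole in the top board, 165 mm from the hinge line, on the board's centreline, 20 mm from its free edge. Moves with the board; z is its outward normal. 52 mm above the table when shut.
- base_hole (a point): Centre of the mouth of the 12.5 mm hole, 25 mm deep, in the aluminium lip of the press's base, 38 mm above the table, 165 mm from the hinge line. With the board shut it lies right under the board's hole; at 0.05 rad the board's hole is still in line within 1 mm.
- pin: Loose steel pin, upright in its stand at first. Origin: middle of its lower end, z along it to the handle. Shank 10 mm thick, 36 long, chamfered foot; flange 28 across (36 to 41 mm from the lower end); red round handle 20 thick (41 to 86 mm). About 70 g. Home, the flange lies on the top board and the lower end is 22 mm below the base hole's mouth, above its floor.
- pin_grip (a point): Middle of the pin's red handle, where to take it: 66 mm above its lower end, 25 mm above the flange's top face, 20 mm below the handle's top. Its x, y are those of the pin's axis.
- pin_stand: Fixed dark wooden block, 56 x 56 mm, 34 high, with the hole (12 mm wide, 24 mm deep) in which the pin stands at the start, lower end 10 mm above the table. Origin: centre of its underside.
- pad_center (a point): Centre of the pink notepad being glued, 90 x 60 x 16 mm, lying loose on the press's grey sprung bed. Its top stands 46 mm above the table with the press open, 40 mm when shut.
- glue_stick: Bystander: glue stick, green with a yellow cap, standing, 29 mm thick and 95 tall. Origin: centre of its underside.
- tape_roll: Bystander: blue roll of tape lying flat, 96 mm across, 25 high. Origin: centre of its underside.
- sketchbook: Bystander: black sketchbook lying flat, 154 x 110 x 18 mm. Origin: centre of its underside.
- power_bank: Bystander: black power bank lying flat, 70 x 140 x 16 mm. Origin: centre of its underside.
- punch: Bystander: white craft punch on a black foot, 115 x 58 mm, 62 high. Origin: centre of its underside.
- card_stack: Bystander: stack of hot-pink cards with a lime centre, 100 x 75 x 9 mm. Origin: centre of its underside.
- press: The whole press (see hinge), hinged board included. Origin: under the middle of the bed, on the table; same axes. The hinge line lies at its y = +80 mm, the holes at y = -85 mm, the pad and bed centre at x = y = 0.

How it is judged:
On the way, in this order (a step that is already met when the one before it is completed fails the run):
1. the top board is swung down onto the pad, while the pin is still out of the press (value of joint lid below 0.1 rad and horizontal distance between pin and base_hole above 0.02 m), for 0.2 s.
2. with the board down, the pin passes through its hole into the hole of the base (value of joint lid below 0.12 rad and z of pin in the frame of base_hole below -0.005 m and horizontal distance between pin and base_hole below 0.003 m), for 0.1 s.
At the end, for the whole second after the job is handed in: Still held: fingers on the pin over 2 N, pin on the press over 3 N. Board within 0.015 rad of shut; pin upright within 0.1 rad, lower end 18 mm or more below the base hole's mouth, within 3 mm of its centre; notepad within 20 mm of its place on the bed (value of joint lid below 0.015 rad and z of pin in the frame of base_hole below -0.018 m and horizontal distance between pin and base_hole below 0.003 m and angle between pin's own z axis and vertical below 0.1 rad and contact force between the fingers and pin above 2 N and contact force between pin and press above 3 N and y of pad_center in the frame of hinge between -0.1 and -0.06 m and x of pad_center in the frame of hinge between -0.02 and 0.02 m); the arm keeps its last pose, push and grip.
It fails at once if a bystander is shifted by more than 30 mm (distance of any of glue_stick, tape_roll, sketchbook, power_bank, punch, card_stack from where it was at the start of the episode above 0.03 m).
It also fails if it takes over 45 s, if anything falls off the work surface, if the arm or the gripper's body presses on something with over 40 N, if the wrist force passes 120 N, or if a joint passes its speed limit or range.

## Working session

There is one attempt and no reset: what is moved stays moved. The work goes in short steps, Python scripts to look and compute and a tool call to move; the robot and the scene stay as the last step left them, time stands still between calls to the robot, and variables do not carry over. Pictures are saved under pics/ and viewed, and the job is handed in when it is done.

Besides the shell and the picture viewer there is one more tool, called after "Request:" in YAML: its name, and indented under it one key for each argument. drive_tool: Moves the arm, as the interface text tells. Its arguments: {"type":"object","properties":{"series":{"type":"array","items":{"type":"object","properties":{"x":{"type":"number"},"y":{"type":"number"},"z":{"type":"number"},"ax":{"type":"number"},"ay":{"type":"number"},"az":{"type":"number"}}}},"hand":{"type":"number"}},"required":["series"]}

```bash
ls; mkdir -p pics; python3 - <<'E'
from plant import sensors,cams,manip
import cv2
s=sensors.state();print(s)
print([a for a in dir(manip) if a[0]!='_'], manip.pinch_z)
for n in("scene","top"):
    f=cams.grab_frame(n);cv2.imwrite(f"pics/{n}0.png",f["img"]);print(f["camera_matrix"],f["cam_to_world"])
E
```

```text
pics
{'time': 0.0, 'joint_pos': array([ 1.20898750e+00,  5.33664110e-02,  1.61429577e+00, -1.36636517e-05,
        1.47598303e+00, -1.19001282e-01]), 'joint_vel': array([ 0.0030191 ,  0.00127179,  0.0013036 ,  0.00189502, -0.00096419,
        0.00037625]), 'joint_efforts': array([ 2.62727852e-03, -3.93672502e+01, -3.70187473e+01,  5.53565189e-05,
        6.78362310e-03,  1.02606222e-06]), 'tool_pos': array([0.15005118, 0.60608209, 0.23005603]), 'tool_rot': array([ 0.70173377,  0.08492824,  0.70207   , -0.08634017]), 'contact_force': array([ 0.67510746, -0.22537159,  0.77352476]), 'ft_torque': array([-0.00437658, -0.02623738, -0.02137103]), 'gripper_width': 1.000207211144401}
['IKError', 'pinch_z'] -0.0187
[[424.79017342   0.         316.44973464]
 [  0.         424.79017342 203.59976081]
 [  0.           0.           1.        ]] [[ 0.67235319  0.63165522 -0.38594413  1.04391082]
 [ 0.74010549 -0.58321885  0.33481285 -0.367001  ]
 [-0.01360361 -0.51075185 -0.85962055  0.97612377]
 [ 0.          0.          0.          1.        ]]
[[430.25670951   0.         319.90754247]
 [  0.         430.25670951 195.56000538]
 [  0.           0.           1.        ]] [[ 0.02021698 -0.98767592  0.15520166  0.41372647]
 [-0.99910377 -0.02573207 -0.03360842  0.00336303]
 [ 0.03718789 -0.1543831  -0.98731095  1.25480919]
 [ 0.          0.          0.          1.        ]]
```

View pics/scene0.png

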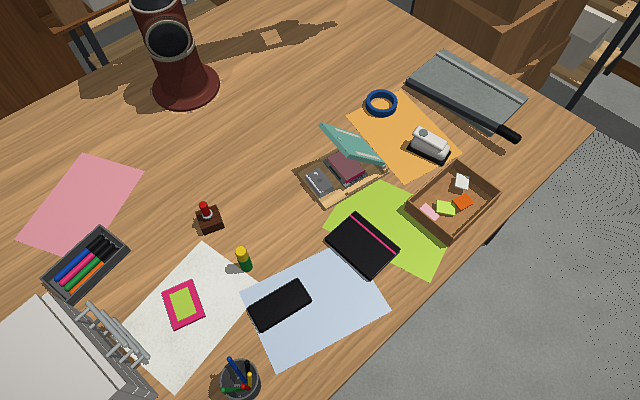

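View pics/top0.png

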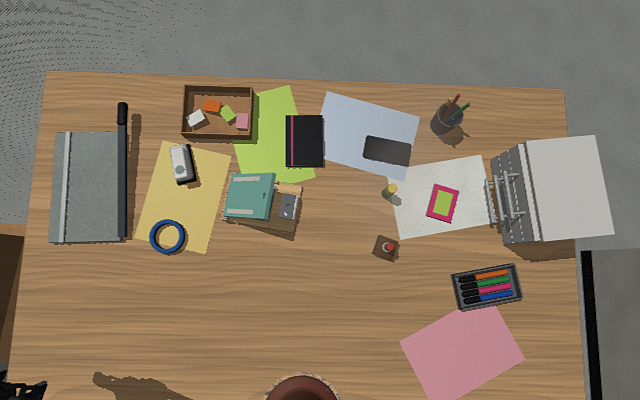

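```bash
cat > h.py <<'E'
import numpy as np, cv2
from plant import sensors,cams,manip
def ray(f,u,v):
    K=f["camera_matrix"];T=f["cam_to_world"]
    d=T[:3,:3]@np.linalg.solve(K,[u,v,1.]);return T[:3,3],d
def plane(f,u,v,z):
    o,d=ray(f,u,v);return o+d*(z-o[2])/d[2]
def proj(f,p):
    T=f["cam_to_world"];q=f["camera_matrix"]@(T[:3,:3].T@(np.array(p)-T[:3,3]));return q[:2]/q[2]
def tri(a,b):
    (o1,d1),(o2,d2)=a,b
    A=np.c_[d1,-d2];t=np.linalg.lstsq(A,o2-o1,rcond=None)[0]
    p,q=o1+t[0]*d1,o2+t[1]*d2
    return (p+q)/2,np.linalg.norm(p-q)
E
python3 - <<'E'
import cv2
t=cv2.imread("pics/top0.png");s=cv2.imread("pics/scene0.png")
def z(im,x0,y0,x1,y1,k,n): cv2.imwrite(n,cv2.resize(im[y0:y1,x0:x1],None,fx=k,fy=k,interpolation=cv2.INTER_CUBIC))
z(t,215,160,315,245,7,"pics/t_press.png")
z(s,280,110,400,215,6,"pics/s_press.png")
z(t,360,170,420,270,6,"pics/t_pin.png")
z(s,185,190,265,280,6,"pics/s_pin.png")
E
```

```text
(no output)
```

View pics/t_press.png

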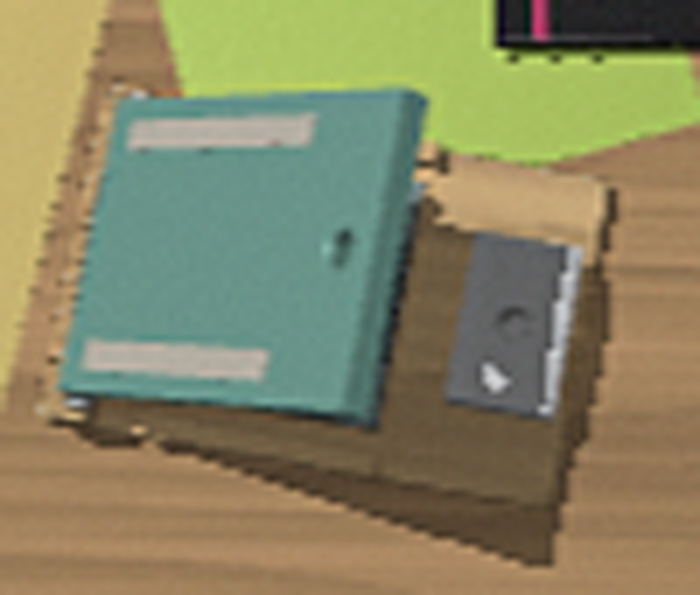

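View pics/s_press.png

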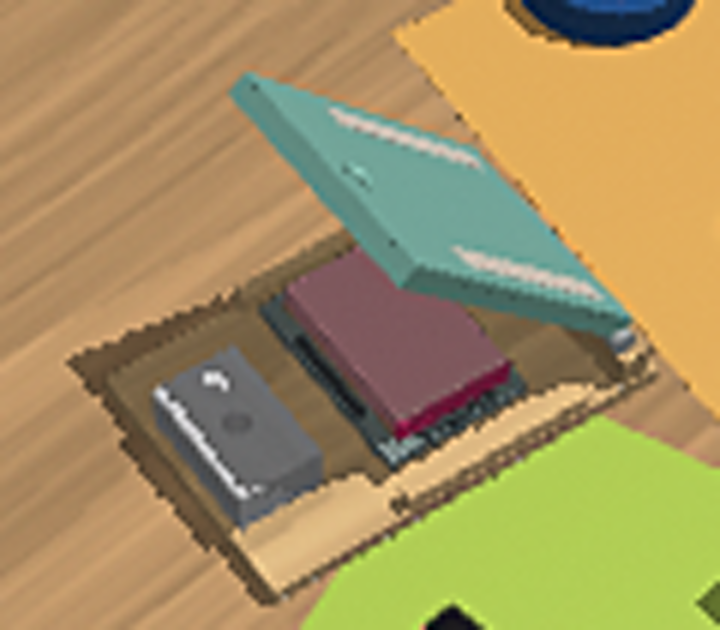

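View pics/t_pin.png

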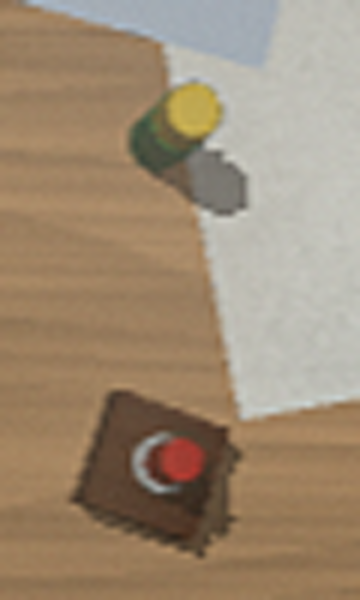

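View pics/s_pin.png

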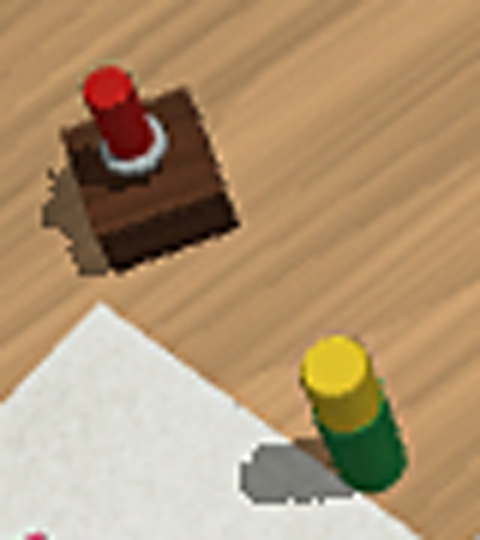

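```bash
python3 - <<'E'
from h import *
t=cams.grab_frame("top");s=cams.grab_frame("scene")
def T(x,y,k=7,o=(215,160)): return (x+.5)/k-.5+o[0],(y+.5)/k-.5+o[1]
def S(x,y,k=6,o=(280,110)): return (x+.5)/k-.5+o[0],(y+.5)/k-.5+o[1]
P={"lidhole":((342,245),(357,175)),"free+x":((402,90),(402,268)),"free-x":((345,412),(243,75)),"hin+x":((118,97),(630,318)),"hin-x":((62,390),(475,148)),"bh":((513,320),(237,423))}
for k,(a,b) in P.items(): print(k,tri(ray(t,*T(*a)),ray(s,*S(*b))))
a,b=P["bh"];print("bh",plane(t,*T(*a),.038),plane(s,*S(*b),.038))
# pin: red top centroid
for n,f in(("t",t),("s",s)):
    h=cv2.cvtColor(f["img"],cv2.COLOR_BGR2HSV)
    m=((h[...,0]<8)|(h[...,0]>172))&(h[...,1]>170)&(h[...,2]>80)
    roi=np.zeros_like(m);(roi.__setitem__((slice(225,265),slice(365,410)),1) if n=="t" else roi.__setitem__((slice(195,225),slice(190,225)),1))
    m&=roi;ys,xs=np.nonzero(m);print(n,xs.min(),xs.max(),ys.min(),ys.max(),len(xs),h[ys,xs,2].max())
    b=m&(h[...,2]>180);ys,xs=np.nonzero(b);print(xs.mean(),ys.mean(),len(xs),plane(f,xs.mean(),ys.mean(),.096))
print("pin manual",plane(t,389.9,246.1,.096),plane(s,202.6,204.1,.096))
print("stick",plane(t,*T(193,110,6,(360,170)),.095),plane(s,*S(336,366,6,(185,190)),.095))
# flange centre: z=.051
print("flange",plane(t,*T(162,462,6,(360,170)),.051),plane(s,*S(135,140,6,(185,190)),.051))
# stand top corners
for c in((118,390),(230,428),(72,500),(200,555)): print(plane(t,*T(*c,6,(360,170)),.034))
for c in((62,130),(187,90),(240,225),(100,237)): print(plane(s,*S(*c,6,(185,190)),.034))
E
```

```text
lidhole (array([0.58332435, 0.11042344, 0.16940271]), np.float64(0.0006050588627698494))
free+x (array([0.63695286, 0.08716196, 0.18130926]), np.float64(0.005986192594954053))
free-x (array([0.52106035, 0.10544685, 0.18181697]), np.float64(1.3784936867233752e-05))
hin+x (array([0.6589505 , 0.2134522 , 0.05261681]), np.float64(0.0020236163481839238))
hin-x (array([0.54094767, 0.23157797, 0.05051548]), np.float64(0.002212290969254966))
bh (array([0.57430103, 0.05230378, 0.03888158]), np.float64(0.000708655842180623))
bh [0.57461283 0.05263753 0.038     ] [0.57368745 0.05238472 0.038     ]
t 387 393 243 249 31 174
nan nan 0 [nan nan nan]
s 199 209 201 215 110 199
202.34285714285716 204.0857142857143 35 [ 0.46251003 -0.22793737  0.096     ]
pin manual [ 0.46297476 -0.22756638  0.096     ] [ 0.4629673  -0.22750131  0.096     ]
stick [ 0.62251402 -0.23370302  0.095     ] [ 0.62329223 -0.2337975   0.095     ]
flange [ 0.46334021 -0.22718579  0.051     ] [ 0.46238192 -0.22676512  0.051     ]
[ 0.49756199 -0.20955531  0.034     ]
[ 0.48077582 -0.26296326  0.034     ]
[ 0.44531624 -0.18769313  0.034     ]
[ 0.4209242  -0.24826815  0.034     ]
[ 0.4263814 -0.2443902  0.034    ]
[ 0.44642491 -0.19340809  0.034     ]
[ 0.51538721 -0.21527409  0.034     ]
[ 0.48028977 -0.26167634  0.034     ]<stdin>:14: RuntimeWarning: Mean of empty slice.
  ret = ret.dtype.type(ret / rcount)
```

```bash
cat >> h.py <<'E'
from scipy.spatial.transform import Rotation as R
def rel(target,yaw_y=None,st=None):
    """shift in tool units for TCP target; yaw_y = desired tool y dir in xy plane (tool pointing down)"""
    st=st or sensors.state();q=st["tool_rot"];Rm=R.from_quat([q[1],q[2],q[3],q[0]])
    d=Rm.inv().apply(np.array(target)-st["tool_pos"])/.025
    print("shift",d.round(2))
    x=np.array([0,0,-1.]);M=Rm.as_matrix()
    y=M[:,1] if yaw_y is None else np.array([*yaw_y,0.])
    y=y-x*(x@y);y/=np.linalg.norm(y);D=np.c_[x,y,np.cross(x,y)]
    print("turn",(np.degrees((Rm.inv()*R.from_matrix(D)).as_rotvec())/5).round(2))
E
python3 - <<'E'
from h import *
s=sensors.state();q=s["tool_rot"];print(R.from_quat([q[1],q[2],q[3],q[0]]).as_matrix().round(3))
rel([.582,.107,.231]); rel([.582,.107,.231],(.988,-.152)); rel([.582,.107,.231],(-.152,-.988))
E
```

```text
[[-0.     0.24   0.971]
 [-0.001  0.971 -0.24 ]
 [-1.    -0.001 -0.   ]]
shift [ -0.   -15.23  21.57]
turn [-0.   -0.    0.01]
shift [ -0.   -15.23  21.57]
turn [1.697e+01 1.000e-02 1.000e-02]
shift [ -0.   -15.23  21.57]
turn [3.497e+01 2.000e-02 0.000e+00]
```

Request:
drive_tool:
  hand: 0
  series:
    - {"y": -1,"z": 1.3}
    - {"y": -1.9,"z": 2.6}
    - {"y": -2.8,"z": 3.9}
    - {"y": -3.7,"z": 5.2}
    - {"y": -4.6,"z": 6.5}

```text
schema error: expected keys x, y, z, ax, ay, az
```

Request:
drive_tool:
  series:
    - {"y": -0.9,"z": 1.3}
    - {"y": -1.8,"z": 2.6}
    - {"y": -2.7,"z": 3.9}
    - {"y": -3.6,"z": 5.2}
    - {"y": -4.5,"z": 6.5}

```text
schema error: expected keys x, y, z, ax, ay, az
```

```bash
python3 - <<'E'
from h import *
rel([.582,.107,.205])
s=sensors.state();print(s)
E
```

```text
shift [  1.04 -15.23  21.57]
turn [-0.   -0.    0.01]
{'time': 0.2, 'joint_pos': array([ 1.20903402e+00,  5.31016305e-02,  1.61379609e+00, -3.11276526e-06,
        1.47601256e+00, -1.18988159e-01]), 'joint_vel': array([-6.40897734e-04, -1.26068389e-03, -4.38978516e-03,  7.32164116e-04,
       -1.99187446e-05, -2.02946742e-03]), 'joint_efforts': array([ 4.93285370e-04, -3.93674469e+01, -3.70203853e+01, -9.62860554e-05,
        4.89150800e-03, -1.81812914e-05]), 'tool_pos': array([0.1500947 , 0.60628689, 0.23051872]), 'tool_rot': array([ 0.70179365,  0.08517015,  0.70201333, -0.08607558]), 'contact_force': array([-0.07320728,  0.40775593,  0.34861127]), 'ft_torque': array([-0.03707466,  0.02682852, -0.05552496]), 'gripper_width': 1.0007494101092336}
```

Request:
drive_tool:
  hand: 0
  series:
    - {"x": 0,"y": -1,"z": 1.3,"ax": 0,"ay": 0,"az": 0}
    - {"x": 0,"y": -1.9,"z": 2.6,"ax": 0,"ay": 0,"az": 0}
    - {"x": 0,"y": -2.8,"z": 3.9,"ax": 0,"ay": 0,"az": 0}
    - {"x": 0,"y": -3.7,"z": 5.2,"ax": 0,"ay": 0,"az": 0}
    - {"x": 0,"y": -4.6,"z": 6.5,"ax": 0,"ay": 0,"az": 0}

```text
time: 0.62
tool_pos: [0.281, 0.4544, 0.2311]
tool_rot: [0.702, 0.085, 0.702, -0.085]
contact_force: [0.7, 0.5, -0.3]
gripper_width: 0.301
```

Request:
drive_tool:
  series:
    - {"x": 0,"y": -0.9,"z": 1.3,"ax": 0,"ay": 0,"az": 0}
    - {"x": 0,"y": -1.8,"z": 2.6,"ax": 0,"ay": 0,"az": 0}
    - {"x": 0,"y": -2.7,"z": 3.9,"ax": 0,"ay": 0,"az": 0}
    - {"x": 0,"y": -3.6,"z": 5.2,"ax": 0,"ay": 0,"az": 0}
    - {"x": 0,"y": -4.5,"z": 6.5,"ax": 0,"ay": 0,"az": 0}

```text
time: 1.03
tool_pos: [0.4118, 0.306, 0.2313]
tool_rot: [0.702, 0.086, 0.702, -0.086]
contact_force: [0.8, 0.5, 0.0]
gripper_width: 0.002
```

```bash
python3 - <<'E'
from h import *
rel([.582,.107,.205])
E
```

```text
shift [ 1.05 -6.09  8.52]
turn [-0.  0. -0.]
```

Request:
drive_tool:
  series:
    - {"x": 0,"y": -0.9,"z": 1.3,"ax": 0,"ay": 0,"az": 0}
    - {"x": 0,"y": -1.8,"z": 2.6,"ax": 0,"ay": 0,"az": 0}
    - {"x": 0,"y": -2.7,"z": 3.9,"ax": 0,"ay": 0,"az": 0}
    - {"x": 0,"y": -3.6,"z": 5.2,"ax": 0,"ay": 0,"az": 0}
    - {"x": 0,"y": -4.5,"z": 6.3,"ax": 0,"ay": 0,"az": 0}

```text
time: 1.45
tool_pos: [0.5381, 0.1586, 0.2312]
tool_rot: [0.702, 0.086, 0.702, -0.086]
contact_force: [0.0, -0.3, -0.1]
gripper_width: -0.001
```

Request:
drive_tool:
  series:
    - {"x": 0,"y": -0.8,"z": 1.1,"ax": 0,"ay": 0,"az": 0}
    - {"x": 0.5,"y": -1.6,"z": 2.25,"ax": 0,"ay": 0,"az": 0}
    - {"x": 1,"y": -1.6,"z": 2.25,"ax": 0,"ay": 0,"az": 0}

```text
time: 1.7
tool_pos: [0.5853, 0.1038, 0.2068]
tool_rot: [0.703, 0.087, 0.7, -0.088]
contact_force: [-0.4, -0.0, 0.1]
gripper_width: 0.001
```

```bash
python3 - <<'E'
from h import *
for n in("scene","top"):
    f=cams.grab_frame(n);im=f["img"];c=im[100:220,260:420] if n=="scene" else im[130:250,190:350]
    cv2.imwrite(f"pics/{n}1.png",cv2.resize(c,None,fx=5,fy=5,interpolation=cv2.INTER_CUBIC))
rel([.582,.107,.205])
E
```

```text
shift [-0.08  0.    0.06]
turn [-0.   -0.07  0.02]
```

View pics/scene1.png

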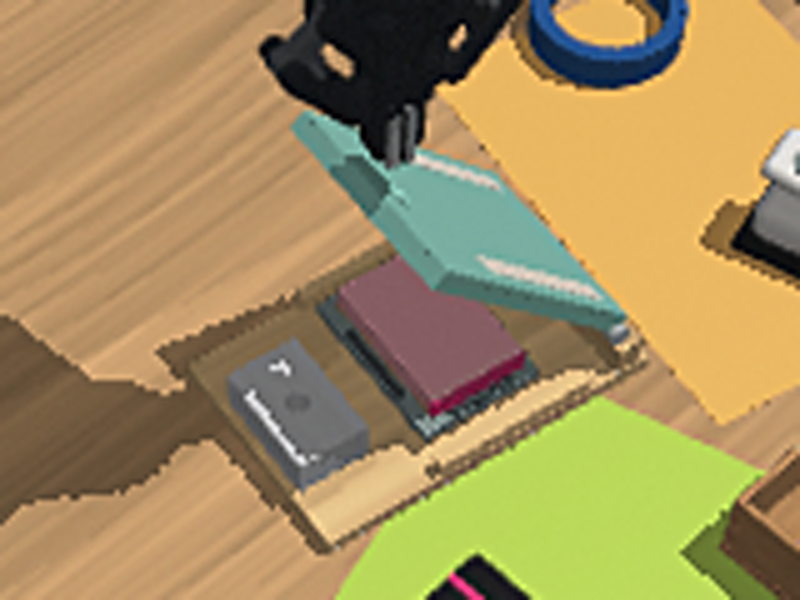

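View pics/top1.png

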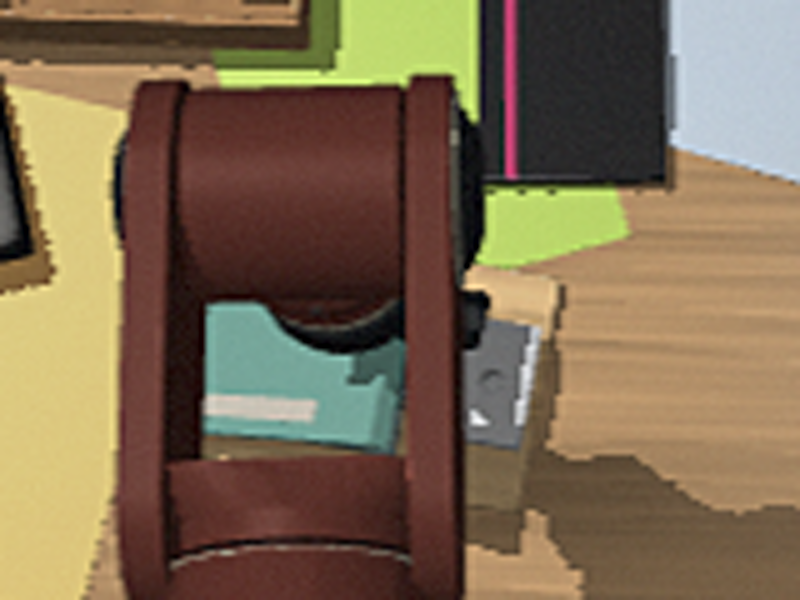

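Request:
drive_tool:
  series:
    - {"x": 0.5,"y": 0,"z": 0,"ax": 0,"ay": 0,"az": 0}
    - {"x": 0.9,"y": -0.1,"z": 0,"ax": 0,"ay": 0,"az": 0}
    - {"x": 1.3,"y": -0.2,"z": 0,"ax": 0,"ay": 0,"az": 0}
    - {"x": 1.7,"y": -0.3,"z": 0,"ax": 0,"ay": 0,"az": 0}
    - {"x": 2.1,"y": -0.4,"z": 0,"ax": 0,"ay": 0,"az": 0}

```text
time: 2.22
tool_pos: [0.5791, 0.099, 0.1532]
tool_rot: [0.702, 0.085, 0.702, -0.085]
contact_force: [0.5, 0.2, 0.5]
gripper_width: -0.001
```

Request:
drive_tool:
  series:
    - {"x": 0.5,"y": -0.1,"z": 0,"ax": 0,"ay": 0,"az": 0}
    - {"x": 1,"y": -0.2,"z": 0,"ax": 0,"ay": 0,"az": 0}
    - {"x": 1.5,"y": -0.3,"z": 0,"ax": 0,"ay": 0,"az": 0}
    - {"x": 2,"y": -0.4,"z": 0,"ax": 0,"ay": 0,"az": 0}
    - {"x": 2.3,"y": -0.5,"z": 0,"ax": 0,"ay": 0,"az": 0}

```text
time: 2.63
tool_pos: [0.5755, 0.086, 0.0938]
tool_rot: [0.701, 0.086, 0.703, -0.086]
contact_force: [1.0, 0.8, 0.7]
gripper_width: 0.003
```

```bash
python3 - <<'E'
from h import *
for n in("scene",):
    f=cams.grab_frame(n);im=f["img"];c=im[100:220,260:420] if n=="scene" else im[130:250,190:350]
    cv2.imwrite(f"pics/{n}2.png",cv2.resize(c,None,fx=5,fy=5,interpolation=cv2.INTER_CUBIC))
print(sensors.state()["contact_force"]);rel([.578,.085,.055])
E
```

```text
[-0.87588283 -0.2549719   0.53939944]
shift [1.5  0.01 0.15]
turn [-0.   -0.05  0.02]
```

View pics/scene2.png

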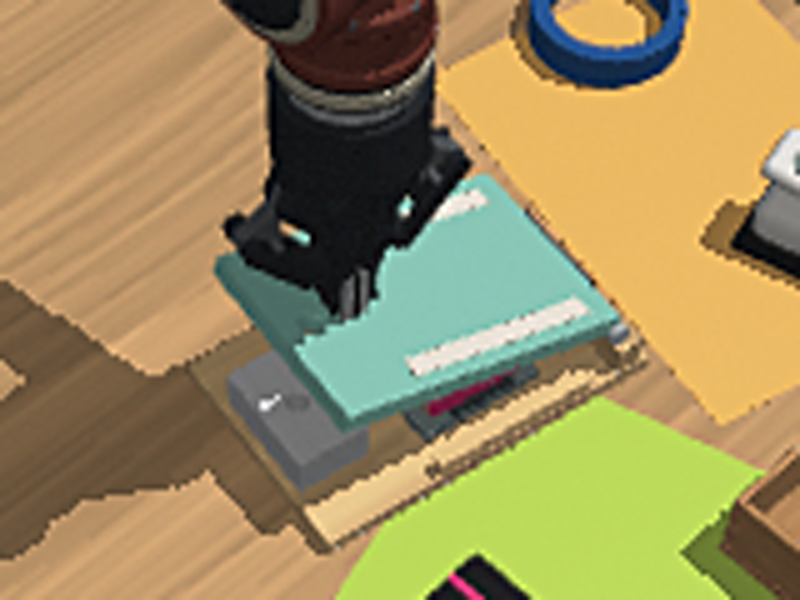

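Request:
drive_tool:
  series:
    - {"x": 0.3,"y": 0,"z": 0,"ax": 0,"ay": 0,"az": 0}
    - {"x": 0.6,"y": 0,"z": 0,"ax": 0,"ay": 0,"az": 0}
    - {"x": 0.9,"y": 0,"z": 0,"ax": 0,"ay": 0,"az": 0}
    - {"x": 1.2,"y": 0,"z": 0,"ax": 0,"ay": 0,"az": 0}
    - {"x": 1.4,"y": 0,"z": 0,"ax": 0,"ay": 0,"az": 0}

```text
time: 3.1
tool_pos: [0.5766, 0.0861, 0.0608]
tool_rot: [0.702, 0.085, 0.702, -0.086]
contact_force: [-1.6, -3.3, 6.3]
gripper_width: 0.001
```

Request:
drive_tool:
  series:
    - {"x": 0.1,"y": 0,"z": 0,"ax": 0,"ay": 0,"az": 0}
    - {"x": 0.15,"y": 0,"z": 0,"ax": 0,"ay": 0,"az": 0}
    - {"x": 0.15,"y": 0,"z": 0,"ax": 0,"ay": 0,"az": 0}

```text
time: 3.35
tool_pos: [0.5767, 0.0861, 0.0579]
tool_rot: [0.702, 0.085, 0.702, -0.086]
contact_force: [-0.9, -1.8, 2.0]
gripper_width: 0.0
```

Request:
drive_tool:
  series:
    - {"x": -1,"y": 0,"z": 0,"ax": 0,"ay": 0,"az": 0}
    - {"x": -2.5,"y": 0,"z": 0,"ax": 0,"ay": 0,"az": 0}
    - {"x": -4,"y": 0,"z": 0,"ax": 0,"ay": 0,"az": 0}
    - {"x": -5.5,"y": 0,"z": 0,"ax": 0,"ay": 0,"az": 0}
    - {"x": -5.5,"y": 0,"z": 0,"ax": 0,"ay": 0,"az": 0}

```text
time: 3.77
tool_pos: [0.581, 0.0871, 0.2047]
tool_rot: [0.707, 0.087, 0.697, -0.084]
contact_force: [1.2, -0.5, 2.2]
gripper_width: 0.005
```

```bash
python3 - <<'E'
from h import *
for n in("scene",):
    f=cams.grab_frame(n);im=f["img"];c=im[100:220,260:420] if n=="scene" else im[130:250,190:350]
    cv2.imwrite(f"pics/{n}3.png",cv2.resize(c,None,fx=5,fy=5,interpolation=cv2.INTER_CUBIC))
rel([.463,-.2275,.195])
E
```

```text
shift [  0.18 -13.33  -1.51]
turn [-0.    0.11 -0.04]
```

View pics/scene3.png

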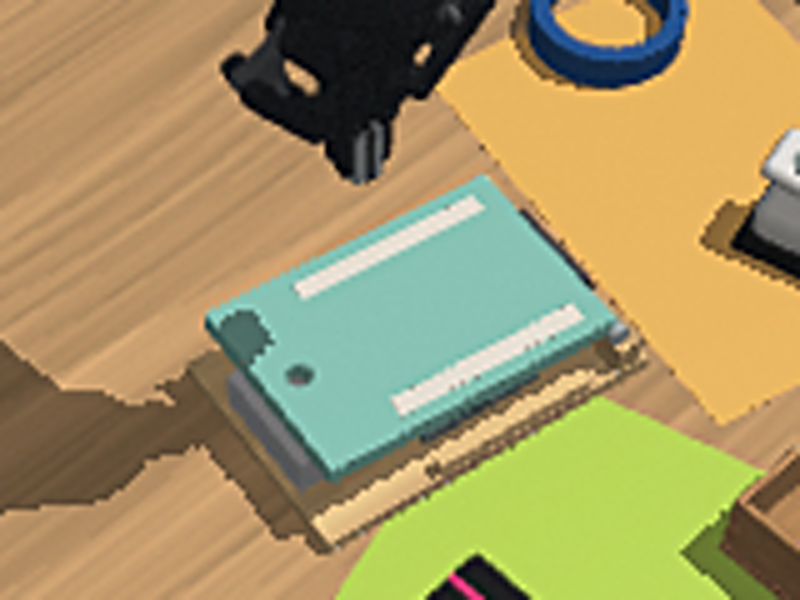

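Request:
drive_tool:
  hand: 1
  series:
    - {"x": 0,"y": -1.5,"z": -0.2,"ax": 0,"ay": 0,"az": 0}
    - {"x": 0,"y": -3,"z": -0.4,"ax": 0,"ay": 0,"az": 0}
    - {"x": 0,"y": -4.5,"z": -0.6,"ax": 0,"ay": 0,"az": 0}
    - {"x": 0,"y": -6,"z": -0.8,"ax": 0,"ay": 0,"az": 0}
    - {"x": 0,"y": -7.5,"z": -1,"ax": 0,"ay": 0,"az": 0}

```text
time: 4.23
tool_pos: [0.5055, -0.0902, 0.1932]
tool_rot: [0.701, 0.086, 0.703, -0.085]
contact_force: [-0.0, -0.6, -0.4]
gripper_width: 0.706
```

Request:
drive_tool:
  series:
    - {"x": 0,"y": -1.5,"z": -0.2,"ax": 0,"ay": 0,"az": 0}
    - {"x": 0,"y": -3,"z": -0.3,"ax": 0,"ay": 0,"az": 0}
    - {"x": 0,"y": -4.5,"z": -0.4,"ax": 0,"ay": 0,"az": 0}
    - {"x": 0,"y": -5.8,"z": -0.5,"ax": 0,"ay": 0,"az": 0}
    - {"x": 0,"y": -5.8,"z": -0.5,"ax": 0,"ay": 0,"az": 0}

```text
time: 4.65
tool_pos: [0.4579, -0.2311, 0.1934]
tool_rot: [0.701, 0.087, 0.702, -0.088]
contact_force: [-0.4, -0.0, 0.4]
gripper_width: 1.0
```

```bash
python3 - <<'E'
from h import *
for n in("scene","top"):
    f=cams.grab_frame(n);im=f["img"];c=im[100:220,260:420] if n=="scene" else im[130:250,190:350]
    cv2.imwrite(f"pics/{n}4.png",cv2.resize(c,None,fx=5,fy=5,interpolation=cv2.INTER_CUBIC))
    c=im[120:270,120:320] if n=="scene" else im[150:300,300:500]
    cv2.imwrite(f"pics/{n}4b.png",cv2.resize(c,None,fx=4,fy=4,interpolation=cv2.INTER_CUBIC))
    # lid hole: dark blob within mint
    h=cv2.cvtColor(im,cv2.COLOR_BGR2HSV);m=(h[...,0]>75)&(h[...,0]<95)&(h[...,1]>50)
    g=im[...,1]
rel([.463,-.2275,.057])
E
```

```text
shift [5.46 0.03 0.16]
turn [ 0.   -0.02 -0.02]
```

View pics/scene4.png

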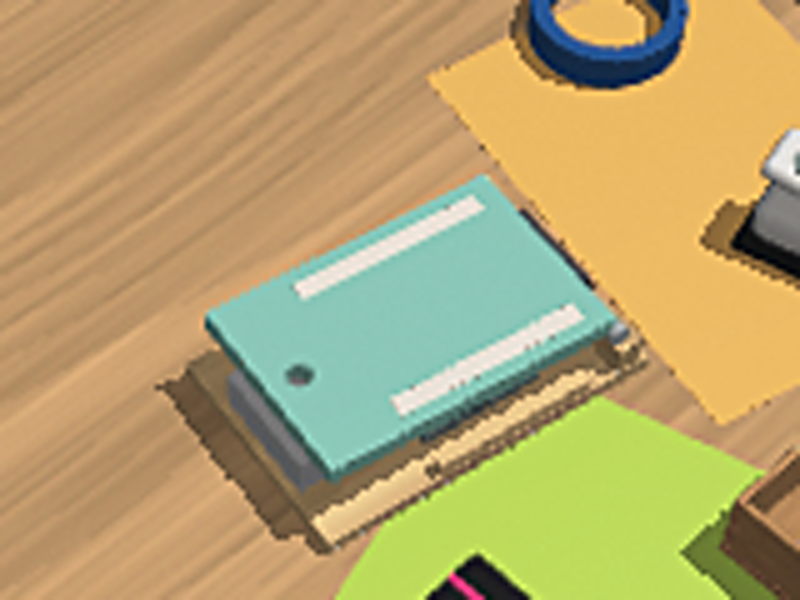

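View pics/top4.png

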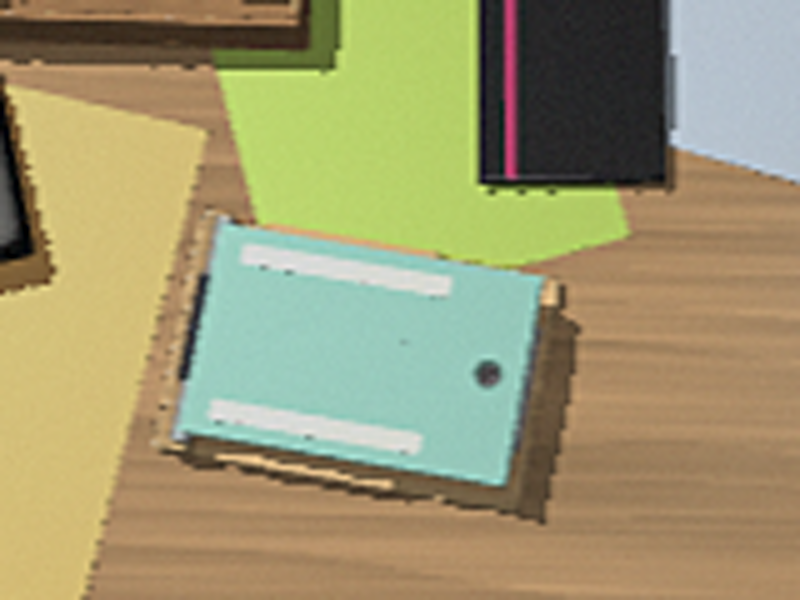

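View pics/scene4b.png

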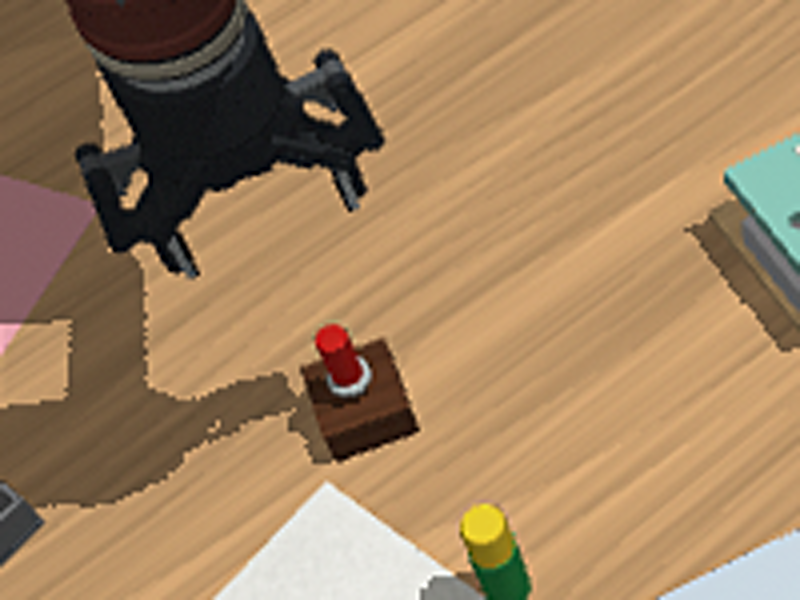

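```bash
python3 - <<'E'
from h import *
out=[]
for n,(u,v) in(("scene",(260+299/5-.4,100+376/5-.4)),("top",(190+487/5-.4,130+373/5-.4))):
    f=cams.grab_frame(n);g=f["img"][...,1].astype(float)
    u0,v0=int(round(u)),int(round(v));r=5;p=g[v0-r:v0+r+1,u0-r:u0+r+1]
    w=np.clip(np.median(p)-15-p,0,None);yy,xx=np.mgrid[v0-r:v0+r+1,u0-r:u0+r+1]
    c=(w*xx).sum()/w.sum(),(w*yy).sum()/w.sum();print(n,(u,v),c)
    out.append((f,c))
    for z in(.058,.060,.062):print(z,plane(f,*c,z))
print(tri(*[ray(f,*c) for f,c in out]))
E
```

```text
scene (319.40000000000003, 174.79999999999998) (np.float64(319.02491103202846), np.float64(175.08481613285883))
0.058 [0.57199002 0.05395355 0.058     ]
0.06 [0.57301803 0.05303656 0.06      ]
0.062 [0.57404604 0.05211957 0.062     ]
top (287.0, 204.2) (np.float64(287.12382234185736), np.float64(204.3028263795424))
0.058 [0.57469159 0.05396435 0.058     ]
0.06 [0.5744226  0.05387979 0.06      ]
0.062 [0.57415361 0.05379523 0.062     ]
(array([0.57388519, 0.05322337, 0.06100305]), np.float64(0.0014597820557762718))
```

Request:
drive_tool:
  series:
    - {"x": 1.2,"y": 0,"z": 0.2,"ax": 0,"ay": 0,"az": 0}
    - {"x": 2.4,"y": 0,"z": 0.2,"ax": 0,"ay": 0,"az": 0}
    - {"x": 3.5,"y": 0,"z": 0.2,"ax": 0,"ay": 0,"az": 0}
    - {"x": 3.5,"y": 0,"z": 0.2,"ax": 0,"ay": 0,"az": 0}

```text
time: 5.18
tool_pos: [0.4616, -0.2243, 0.1007]
tool_rot: [0.698, 0.087, 0.706, -0.083]
contact_force: [-0.8, 0.9, -1.1]
gripper_width: 0.999
```

```bash
python3 - <<'E'
from h import *
rel([.463,-.2275,.057])
E
```

```text
shift [ 1.75 -0.12  0.11]
turn [ 0.   -0.13 -0.05]
```

Request:
drive_tool:
  series:
    - {"x": 0.9,"y": 0,"z": 0,"ax": 0,"ay": 0,"az": 0}
    - {"x": 1.9,"y": 0,"z": 0,"ax": 0,"ay": 0,"az": 0}
    - {"x": 1.9,"y": 0,"z": 0,"ax": 0,"ay": 0,"az": 0}
    - {"x": 1.9,"y": 0,"z": 0,"ax": 0,"ay": 0,"az": 0}

```text
time: 5.52
tool_pos: [0.4648, -0.2273, 0.0599]
tool_rot: [0.701, 0.086, 0.703, -0.085]
contact_force: [1.0, 0.2, -0.5]
gripper_width: 0.997
```

```bash
python3 - <<'E'
from h import *
for n in("scene","top"):
    f=cams.grab_frame(n);im=f["img"]
    c=im[150:250,150:260] if n=="scene" else im[190:290,330:440]
    cv2.imwrite(f"pics/{n}5.png",cv2.resize(c,None,fx=6,fy=6,interpolation=cv2.INTER_CUBIC))
rel([.463,-.2275,.057]);print(sensors.state()["tool_pos"])
E
```

```text
shift [ 0.21  0.02 -0.14]
turn [0.   0.03 0.01]
[ 0.4662955  -0.22872502  0.06220222]
```

View pics/scene5.png

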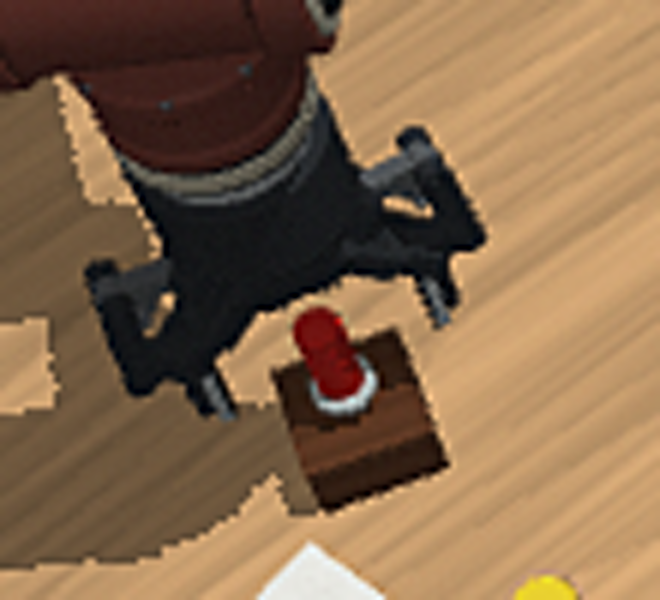

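Request:
drive_tool:
  series:
    - {"x": 0,"y": 0,"z": 0,"ax": 0,"ay": 0,"az": 0}
    - {"x": 0,"y": 0,"z": 0,"ax": 0,"ay": 0,"az": 0}
    - {"x": 0,"y": 0,"z": 0,"ax": 0,"ay": 0,"az": 0}

```text
time: 5.87
tool_pos: [0.4657, -0.229, 0.0615]
tool_rot: [0.703, 0.085, 0.701, -0.086]
contact_force: [0.3, -0.1, -0.6]
gripper_width: 1.0
```

```bash
python3 - <<'E'
from h import *
print(sensors.state()["tool_pos"],sensors.state()["time"])
a=[]
for i in range(6):
    cams.grab_frame("top");s=sensors.state();a.append(s["tool_pos"])
a=np.array(a);print(a.round(4),a.mean(0));s["tool_pos"]=a.mean(0);rel([.463,-.2275,.057],st=s)
E
```

```text
[ 0.46572285 -0.22899041  0.06148667] 5.8667
[[ 0.4655 -0.2289  0.0611]
 [ 0.4653 -0.2288  0.0608]
 [ 0.4651 -0.2287  0.0606]
 [ 0.465  -0.2286  0.0604]
 [ 0.4649 -0.2286  0.0602]
 [ 0.4649 -0.2286  0.0601]] [ 0.46514208 -0.22869361  0.06053453]
shift [ 0.14  0.03 -0.09]
turn [0. 0. 0.]
```

Request:
drive_tool:
  series:
    - {"x": 0.12,"y": 0,"z": -0.08,"ax": 0,"ay": 0,"az": 0}
    - {"x": 0.12,"y": 0,"z": -0.08,"ax": 0,"ay": 0,"az": 0}
    - {"x": 0.12,"y": 0,"z": -0.08,"ax": 0,"ay": 0,"az": 0}
    - {"x": 0.12,"y": 0,"z": -0.08,"ax": 0,"ay": 0,"az": 0}
    - {"x": 0.12,"y": 0,"z": -0.08,"ax": 0,"ay": 0,"az": 0}

```text
time: 6.58
tool_pos: [0.463, -0.228, 0.057]
tool_rot: [0.702, 0.086, 0.702, -0.086]
contact_force: [0.8, 0.7, -0.5]
gripper_width: 0.999
```

Request:
drive_tool:
  hand: 0
  series:
    - {"x": 0,"y": 0,"z": 0,"ax": 0,"ay": 0,"az": 0}
    - {"x": 0,"y": 0,"z": 0,"ax": 0,"ay": 0,"az": 0}
    - {"x": 0,"y": 0,"z": 0,"ax": 0,"ay": 0,"az": 0}
    - {"x": 0,"y": 0,"z": 0,"ax": 0,"ay": 0,"az": 0}
    - {"x": 0,"y": 0,"z": 0,"ax": 0,"ay": 0,"az": 0}

```text
time: 7.0
tool_pos: [0.463, -0.228, 0.0571]
tool_rot: [0.702, 0.086, 0.702, -0.086]
contact_force: [0.1, 0.5, -0.5]
gripper_width: 0.297
```

Request:
drive_tool:
  series:
    - {"x": 0,"y": 0,"z": 0,"ax": 0,"ay": 0,"az": 0}
    - {"x": 0,"y": 0,"z": 0,"ax": 0,"ay": 0,"az": 0}
    - {"x": 0,"y": 0,"z": 0,"ax": 0,"ay": 0,"az": 0}
    - {"x": 0,"y": 0,"z": 0,"ax": 0,"ay": 0,"az": 0}
    - {"x": 0,"y": 0,"z": 0,"ax": 0,"ay": 0,"az": 0}

```text
time: 7.42
tool_pos: [0.4631, -0.2281, 0.0572]
tool_rot: [0.702, 0.086, 0.702, -0.086]
contact_force: [0.0, 0.4, 1.9]
gripper_width: 0.217
```

```bash
python3 - <<'E'
from h import *
for n in("scene",):
    f=cams.grab_frame(n);im=f["img"]
    c=im[150:250,150:260] if n=="scene" else im[190:290,330:440]
    cv2.imwrite(f"pics/{n}6.png",cv2.resize(c,None,fx=6,fy=6,interpolation=cv2.INTER_CUBIC))
print(sensors.state())
E
```

```text
{'time': 7.4667, 'joint_pos': array([-6.01912049e-01, -2.94057738e-02,  2.00369557e+00, -1.14642886e-04,
        1.16702133e+00, -1.92987069e+00]), 'joint_vel': array([-8.76569325e-05, -2.49926969e-04,  3.52272991e-04,  1.51777123e-03,
       -1.76512562e-03, -1.09929680e-03]), 'joint_efforts': array([ 2.08701272e-01, -3.03296828e+01, -3.17161489e+01,  1.32683767e-01,
       -8.91872356e-02, -6.09890549e-05]), 'tool_pos': array([ 0.46309917, -0.22813981,  0.05723359]), 'tool_rot': array([ 0.70197386,  0.08555042,  0.70183179, -0.08570854]), 'contact_force': array([-0.33014284,  0.34006428,  1.2125036 ]), 'ft_torque': array([-0.07949974,  0.0976903 , -0.04941372]), 'gripper_width': 0.21638703638399326}
```

View pics/scene6.png

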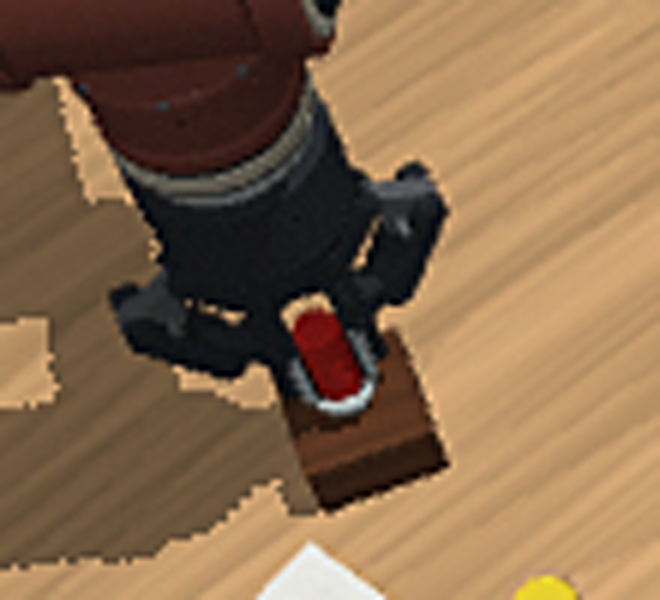

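Request:
drive_tool:
  series:
    - {"x": -0.6,"y": 0,"z": 0,"ax": 0,"ay": 0,"az": 0}
    - {"x": -1.5,"y": 0,"z": 0,"ax": 0,"ay": 0,"az": 0}
    - {"x": -2.6,"y": 0,"z": 0,"ax": 0,"ay": 0,"az": 0}
    - {"x": -4,"y": 0,"z": 0,"ax": 0,"ay": 0,"az": 0}
    - {"x": -4,"y": 0,"z": 0,"ax": 0,"ay": 0,"az": 0}

```text
time: 7.88
tool_pos: [0.4665, -0.2302, 0.1645]
tool_rot: [0.706, 0.084, 0.698, -0.088]
contact_force: [1.7, -0.4, 0.4]
gripper_width: 0.217
```

Request:
drive_tool:
  series:
    - {"x": 0,"y": 0.8,"z": 0.1,"ax": 0,"ay": 0,"az": 0}
    - {"x": 0,"y": 2,"z": 0.3,"ax": 0,"ay": 0,"az": 0}
    - {"x": 0,"y": 3.3,"z": 0.4,"ax": 0,"ay": 0,"az": 0}
    - {"x": 0,"y": 4.6,"z": 0.6,"ax": 0,"ay": 0,"az": 0}
    - {"x": 0,"y": 6,"z": 0.8,"ax": 0,"ay": 0,"az": 0}

```text
time: 8.3
tool_pos: [0.5186, -0.086, 0.1566]
tool_rot: [0.702, 0.086, 0.702, -0.086]
contact_force: [0.6, -0.4, -1.0]
gripper_width: 0.217
```

Request:
drive_tool:
  series:
    - {"x": 0,"y": 1.4,"z": 0.2,"ax": 0,"ay": 0,"az": 0}
    - {"x": 0,"y": 2.8,"z": 0.4,"ax": 0,"ay": 0,"az": 0}
    - {"x": 0,"y": 4.2,"z": 0.6,"ax": 0,"ay": 0,"az": 0}
    - {"x": 0,"y": 5.2,"z": 0.7,"ax": 0,"ay": 0,"az": 0}
    - {"x": 0,"y": 6,"z": 0.8,"ax": 0,"ay": 0,"az": 0}

```text
time: 8.72
tool_pos: [0.5742, 0.056, 0.1564]
tool_rot: [0.702, 0.085, 0.702, -0.085]
contact_force: [0.1, -0.7, -1.0]
gripper_width: 0.222
```

Request:
drive_tool:
  series:
    - {"x": 0,"y": 0,"z": 0,"ax": 0,"ay": 0,"az": 0}
    - {"x": 0,"y": 0,"z": 0,"ax": 0,"ay": 0,"az": 0}
    - {"x": 0,"y": 0,"z": 0,"ax": 0,"ay": 0,"az": 0}
    - {"x": 0,"y": 0,"z": 0,"ax": 0,"ay": 0,"az": 0}
    - {"x": 0,"y": 0,"z": 0,"ax": 0,"ay": 0,"az": 0}

```text
time: 9.13
tool_pos: [0.5737, 0.0526, 0.1569]
tool_rot: [0.702, 0.086, 0.702, -0.086]
contact_force: [0.8, -0.4, -0.8]
gripper_width: 0.217
```

```bash
python3 - <<'E'
from h import *
for i in range(6): f=cams.grab_frame("top")
for n in("scene","top"):
    f=cams.grab_frame(n);im=f["img"]
    c=im[90:210,260:380] if n=="scene" else im[150:250,230:340]
    cv2.imwrite(f"pics/{n}7.png",cv2.resize(c,None,fx=5,fy=5,interpolation=cv2.INTER_CUBIC))
print(sensors.state()["tool_pos"],sensors.state()["gripper_width"])
rel([.574,.0525,.157])
E
```

```text
[0.57395522 0.05341413 0.15711345] 0.21488029951393928
shift [ 0.   -0.04  0.01]
turn [-0.  0. -0.]
```

View pics/scene7.png

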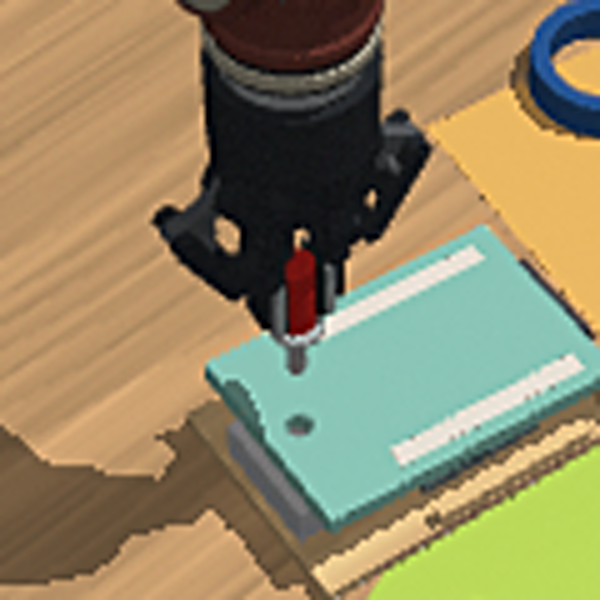

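View pics/top7.png

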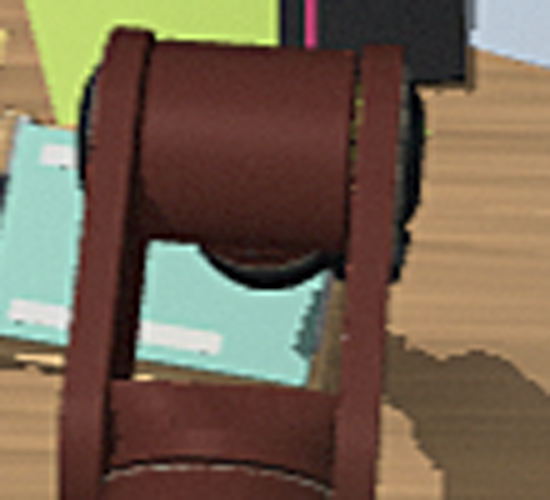

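```bash
python3 - <<'E'
from h import *
f=cams.grab_frame("scene")
def c(p): return ((np.array(p)-[260,90]+.5)*5-.5).round(1)
for x,y in((.574,.0525),(.574,.0535),(.573,.0525),(.575,.0525)):
    print(x,y,[list(c(proj(f,[x,y,z]))) for z in(.038,.060,.110,.148,.196)])
im=f["img"];cv2.imwrite("pics/pinz.png",cv2.resize(im[130:185,300:345],None,fx=12,fy=12,interpolation=cv2.INTER_CUBIC))
E
```

```text
0.574 0.0525 [[np.float64(298.0), np.float64(452.7)], [np.float64(297.6), np.float64(429.1)], [np.float64(296.8), np.float64(372.6)], [np.float64(296.2), np.float64(326.5)], [np.float64(295.3), np.float64(263.9)]]
0.574 0.0535 [[np.float64(299.4), np.float64(451.6)], [np.float64(299.0), np.float64(428.1)], [np.float64(298.3), np.float64(371.5)], [np.float64(297.7), np.float64(325.4)], [np.float64(296.8), np.float64(262.7)]]
0.573 0.0525 [[np.float64(296.7), np.float64(451.5)], [np.float64(296.3), np.float64(428.0)], [np.float64(295.5), np.float64(371.4)], [np.float64(294.8), np.float64(325.3)], [np.float64(293.8), np.float64(262.7)]]
0.575 0.0525 [[np.float64(299.2), np.float64(453.8)], [np.float64(298.9), np.float64(430.3)], [np.float64(298.2), np.float64(373.8)], [np.float64(297.5), np.float64(327.7)], [np.float64(296.7), np.float64(265.1)]]
```

View pics/pinz.png

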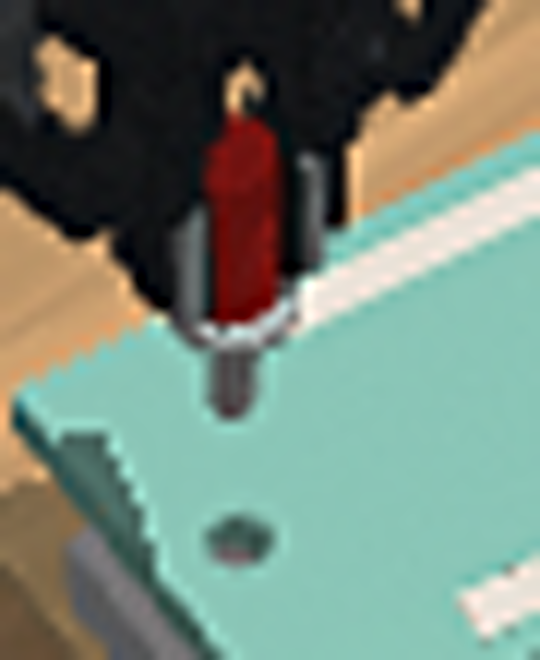

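```bash
python3 - <<'E'
from h import *
f=cams.grab_frame("scene");im=f["img"].astype(int)
for v in range(140,180): print(v,' '.join('%3d,%3d,%3d'%tuple(im[v,u]) for u in range(313,329)))
for z in(.11,.12,.13,.14,.146,.151,.16,.18,.196): print(z,proj(f,[.574,.0527,z]).round(1))
print(sensors.state()["tool_pos"])
E
```

```text
140  20, 18, 18  22, 19, 18  24, 20, 20  25, 22, 19  24, 21, 14  20, 16, 36  13, 18,124  20, 22,115  11, 13,118  20, 21, 31  20, 17,  9  23, 22, 20  22, 21, 18  20, 19, 18  26, 22, 21  27, 21, 17
141  20, 19, 17  24, 21, 20  22, 21, 18  22, 19, 12  21, 20, 10  17, 17, 62  17, 19,120  13, 15,114  14, 18,120  16, 18,123  16, 17,  3  18, 17, 13  17, 16, 13  21, 17, 15  24, 20, 20  18, 12,  7
142  20, 20, 17  26, 23, 22  21, 19, 19  21, 18, 15  21, 22, 71  15, 18,121  13, 15,114  18, 21,113  13, 16,114  20, 22,127  15, 15, 13  18, 16, 10  38, 36, 35  14, 10,  9  14, 11,  7  25, 31, 36
143  21, 19, 18  18, 17, 15  23, 21, 17  21, 17, 12  19, 20, 69  18, 20,123  13, 16,114  16, 19,113  17, 18,115  19, 20,123  10, 11, 37  24, 24, 17 118,117,114  76, 75, 72  33, 29, 23  20, 25, 34
144  24, 23, 19  23, 20, 20  19, 15, 11  21, 20, 17  16, 17, 97  16, 16,120  14, 18,114  15, 18,114  14, 17,118  11, 17,108  11, 13, 40  13, 14,  5  60, 61, 57  91, 91, 88  31, 24, 19  18, 22, 28
145  23, 22, 20  21, 20, 16  24, 20, 16  24, 22, 18  14, 18, 93  16, 20,122  15, 19,116  17, 18,114  17, 19, 98  15, 17,
[... 6248 characters left out ...]
128 187,202,140 187,202,140 186,200,140 184,198,139 182,197,137 183,197,137 183,198,138 183,198,139
178 146,159,109 196,212,148 187,203,142 184,198,138 185,200,139 185,200,138 185,200,139 186,201,140 185,201,139 185,200,140 183,198,138 182,198,138 183,197,138 183,198,138 183,198,139 183,198,138
179  80, 87, 57 143,155,107 195,211,147 187,203,141 183,199,138 184,199,139 184,199,139 183,198,138 184,199,139 182,197,138 183,198,138 182,197,137 183,197,137 183,197,138 182,198,137 182,197,137
0.11 [319.  164.1]
0.12 [319.  161.7]
0.13 [319.  159.3]
0.14 [318.9 156.8]
0.146 [318.9 155.4]
0.151 [318.9 154.1]
0.16 [318.8 151.8]
0.18 [318.8 146.6]
0.196 [318.7 142.3]
[0.57396501 0.05351647 0.15708541]
```

Request:
drive_tool:
  series:
    - {"x": 0.5,"y": 0,"z": 0,"ax": 0,"ay": 0,"az": 0}
    - {"x": 1,"y": 0,"z": 0,"ax": 0,"ay": 0,"az": 0}
    - {"x": 1.4,"y": 0,"z": 0,"ax": 0,"ay": 0,"az": 0}
    - {"x": 1.7,"y": 0,"z": 0,"ax": 0,"ay": 0,"az": 0}
    - {"x": 1.7,"y": 0,"z": 0,"ax": 0,"ay": 0,"az": 0}

```text
time: 10.05
tool_pos: [0.5719, 0.0536, 0.1109]
tool_rot: [0.7, 0.085, 0.704, -0.086]
contact_force: [-0.3, -0.4, -1.1]
gripper_width: 0.217
```

Request:
drive_tool:
  series:
    - {"x": 0,"y": 0,"z": 0,"ax": 0,"ay": 0,"az": 0}
    - {"x": 0,"y": 0,"z": 0,"ax": 0,"ay": 0,"az": 0}
    - {"x": 0,"y": 0,"z": 0,"ax": 0,"ay": 0,"az": 0}
    - {"x": 0,"y": 0,"z": 0,"ax": 0,"ay": 0,"az": 0}
    - {"x": 0,"y": 0,"z": 0,"ax": 0,"ay": 0,"az": 0}

```text
time: 10.47
tool_pos: [0.5744, 0.0536, 0.1153]
tool_rot: [0.702, 0.086, 0.701, -0.086]
contact_force: [0.3, 1.0, -1.2]
gripper_width: 0.217
```

```bash
python3 - <<'E'
from h import *
for i in range(5):f=cams.grab_frame("scene")
im=f["img"];cv2.imwrite("pics/pinz2.png",cv2.resize(im[145:195,295:345],None,fx=12,fy=12,interpolation=cv2.INTER_CUBIC))
p=sensors.state()["tool_pos"];print(p)
g=im[...,1].astype(int)
for v in range(165,180): print(v,g[v,312:328])
zb=p[2]+.0187-.066
print(zb,proj(f,[p[0],p[1],zb]),proj(f,[p[0],p[1],.060]),proj(f,[p[0]+.001,p[1],.060]),proj(f,[p[0],p[1]+.001,.060]))
print(plane(f,319.5,174.8,.060))
E
```

```text
[0.57403306 0.05354784 0.11472743]
165 [ 52   3   8  86 101  54   6   8   6   0  26 106 193 211 202 200]
166 [113  57  97  79  98  67   0   0   3 101 146 184 164 205 199 199]
167 [116 114  94  80  83 110 152 151 146 201 185 167 171 203 200 199]
168 [114 115 114  82  94 127 189 190 181 155  87 142 202 201 200 199]
169 [113 114 114 113 104  87  93  98  89 112 208 201 202 199 199 198]
170 [114 112 112 114 114 102  78  82  77 154 212 203 199 198 198 199]
171 [113 112 114 113 115 102  80  86  78 158 210 200 200 198 198 198]
172 [114 112 113 114 115 103  81  87  78 160 213 203 200 199 199 199]
173 [113 112 113 115 114 116  81  84  86 136 189 204 200 198 199 198]
174 [114 113 112 113 109  91  97  92  90  89 129 209 201 199 199 199]
175 [115 113 113 113 109 106 108 105  95  80 132 208 200 199 198 198]
176 [110 114 113 112 109 100  99 104 100 105 187 205 200 199 199 199]
177 [ 90 116 111 107 101 101 212 179 188 204 203 201 198 200 199 200]
178 [ 87 102 109 105 211 204 208 203 203 203 200 199 199 200 199 199]
179 [101  85 104 219 212 203 201 200 199 199 200 200 199 199 199 198]
0.06742742769664056 [319.40988079 173.58553535] [319.43152764 175.21043766] [319.69003644 175.44244687] [319.71386069 174.99580759]
[0.57319596 0.0545564  0.06      ]
```

View pics/pinz2.png

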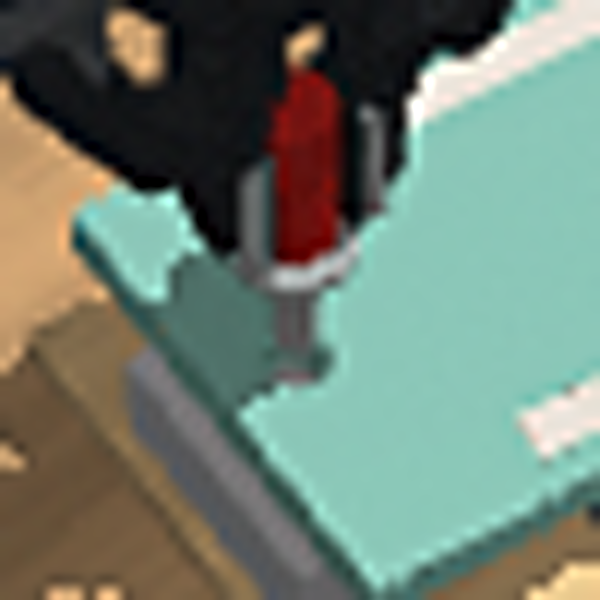

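Request:
drive_tool:
  series:
    - {"x": 0.1,"y": 0.03,"z": 0.04,"ax": 0,"ay": 0,"az": 0}
    - {"x": 0.2,"y": 0.03,"z": 0.04,"ax": 0,"ay": 0,"az": 0}
    - {"x": 0.3,"y": 0.03,"z": 0.04,"ax": 0,"ay": 0,"az": 0}
    - {"x": 0.4,"y": 0.03,"z": 0.04,"ax": 0,"ay": 0,"az": 0}
    - {"x": 0.4,"y": 0.03,"z": 0.04,"ax": 0,"ay": 0,"az": 0}

```text
time: 11.13
tool_pos: [0.5745, 0.0541, 0.1035]
tool_rot: [0.701, 0.086, 0.702, -0.086]
contact_force: [-0.3, -0.1, -1.4]
gripper_width: 0.216
```

Request:
drive_tool:
  series:
    - {"x": 0,"y": 0,"z": 0,"ax": 0,"ay": 0,"az": 0}
    - {"x": 0,"y": 0,"z": 0,"ax": 0,"ay": 0,"az": 0}
    - {"x": 0,"y": 0,"z": 0,"ax": 0,"ay": 0,"az": 0}

```text
time: 11.38
tool_pos: [0.5752, 0.0541, 0.1047]
tool_rot: [0.702, 0.086, 0.702, -0.086]
contact_force: [0.1, -0.6, -0.9]
gripper_width: 0.216
```

```bash
python3 - <<'E'
from h import *
for i in range(5):f=cams.grab_frame("scene")
im=f["img"];cv2.imwrite("pics/pinz3.png",cv2.resize(im[145:195,295:345],None,fx=12,fy=12,interpolation=cv2.INTER_CUBIC))
s=sensors.state();p=s["tool_pos"];print(p,s["contact_force"],s["ft_torque"])
g=im[...,1].astype(int)
for v in range(165,180): print(v,g[v,312:328])
E
```

```text
[0.57518433 0.054049   0.10469054] [-0.11421675 -0.10556334 -0.9213752 ] [-0.01522133  0.01514726  0.00242503]
165 [  1  22  21  51  99 107   6  15  18  16  17   9  26  30 151 209]
166 [  0  16  16  49  98 105   7   9  16  17  12  15 115 153 213 206]
167 [ 50   2  12  46  99 104   5  14  10  13   5  24 105 143 210 202]
168 [116  57   3  58  94 102  23   3   7   0  14 154 198 168 206 201]
169 [116 116 117  75  87 100   5  15  43 103 203 194 145 206 203 200]
170 [113 116 117  91  95 189 211 206 204 194 188 178 109 207 201 200]
171 [114 113 114 114 101  97 126 131 137 136 122 131 203 204 201 200]
172 [113 113 114 114 113 111  76  86  81  75 215 203 203 200 199 198]
173 [113 114 114 114 115 116  83  86  81  75 196 208 201 200 200 200]
174 [115 113 113 113 111  94  81  87  85  94 131 209 201 201 199 200]
175 [115 113 114 115 109  90  78  83  81  90 132 209 201 199 199 201]
176 [112 115 113 114 114 106  95  82  71 107 188 205 199 199 199 199]
177 [ 90 116 114 112 112 110 108 188 191 204 205 202 200 199 198 199]
178 [ 86 103 115 113 108  99  99 212 205 203 202 199 198 199 199 200]
179 [101  88 100 107 105 211 203 204 201 200 199 199 199 200 199 199]
```

View pics/pinz3.png

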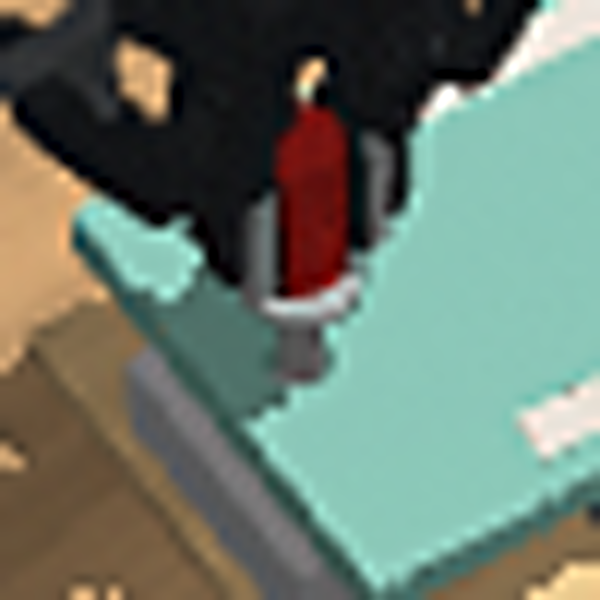

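Request:
drive_tool:
  series:
    - {"x": 0.1,"y": 0,"z": 0,"ax": 0,"ay": 0,"az": 0}
    - {"x": 0.2,"y": 0,"z": 0,"ax": 0,"ay": 0,"az": 0}
    - {"x": 0.3,"y": 0,"z": 0,"ax": 0,"ay": 0,"az": 0}
    - {"x": 0.4,"y": 0,"z": 0,"ax": 0,"ay": 0,"az": 0}
    - {"x": 0.4,"y": 0,"z": 0,"ax": 0,"ay": 0,"az": 0}

```text
time: 12.05
tool_pos: [0.5745, 0.0541, 0.0936]
tool_rot: [0.701, 0.086, 0.702, -0.086]
contact_force: [-0.2, 0.0, -0.7]
gripper_width: 0.216
```

Request:
drive_tool:
  series:
    - {"x": 0,"y": 0,"z": 0,"ax": 0,"ay": 0,"az": 0}
    - {"x": 0,"y": 0,"z": 0,"ax": 0,"ay": 0,"az": 0}
    - {"x": 0,"y": 0,"z": 0,"ax": 0,"ay": 0,"az": 0}

```text
time: 12.3
tool_pos: [0.5752, 0.0541, 0.0947]
tool_rot: [0.702, 0.086, 0.702, -0.086]
contact_force: [-0.7, -0.6, -1.7]
gripper_width: 0.219
```

Request:
drive_tool:
  series:
    - {"x": 0.1,"y": 0,"z": 0,"ax": 0,"ay": 0,"az": 0}
    - {"x": 0.2,"y": 0,"z": 0,"ax": 0,"ay": 0,"az": 0}
    - {"x": 0.2,"y": 0,"z": 0,"ax": 0,"ay": 0,"az": 0}
    - {"x": 0.2,"y": 0,"z": 0,"ax": 0,"ay": 0,"az": 0}

```text
time: 12.63
tool_pos: [0.5749, 0.0541, 0.0892]
tool_rot: [0.702, 0.086, 0.702, -0.086]
contact_force: [0.6, -0.4, -0.6]
gripper_width: 0.218
```

```bash
python3 - <<'E'
from h import *
for i in range(5):f=cams.grab_frame("scene")
im=f["img"];cv2.imwrite("pics/pinz4.png",cv2.resize(im[145:195,295:345],None,fx=12,fy=12,interpolation=cv2.INTER_CUBIC))
s=sensors.state();p=s["tool_pos"];print(p,s["contact_force"],s["ft_torque"])
E
```

```text
[0.57520501 0.05405036 0.08967338] [-0.12039551  0.30537778 -0.41756587] [-0.02581559 -0.03090619 -0.01668343]
```

View pics/pinz4.png

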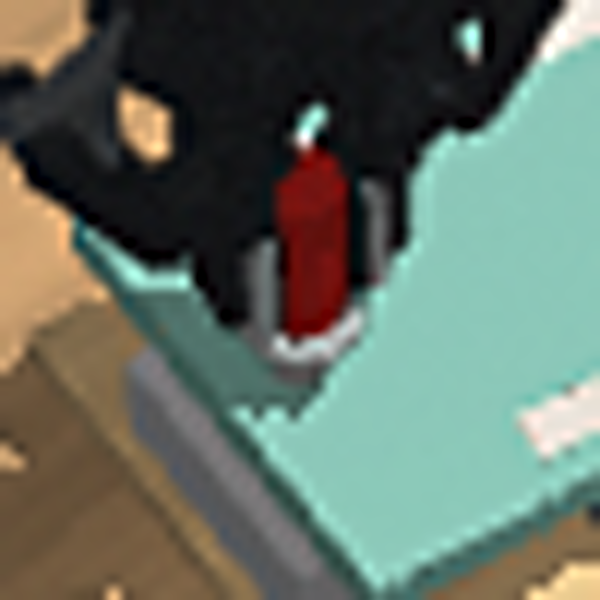

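Request:
drive_tool:
  series:
    - {"x": 0.1,"y": 0,"z": 0,"ax": 0,"ay": 0,"az": 0}
    - {"x": 0.2,"y": 0,"z": 0,"ax": 0,"ay": 0,"az": 0}
    - {"x": 0.3,"y": 0,"z": 0,"ax": 0,"ay": 0,"az": 0}

```text
time: 13.13
tool_pos: [0.5751, 0.054, 0.0818]
tool_rot: [0.702, 0.086, 0.702, -0.086]
contact_force: [0.1, -1.3, -0.2]
gripper_width: 0.217
```

Request:
drive_tool:
  series:
    - {"x": 0.1,"y": 0,"z": 0,"ax": 0,"ay": 0,"az": 0}
    - {"x": 0.1,"y": 0,"z": 0,"ax": 0,"ay": 0,"az": 0}
    - {"x": 0.1,"y": 0,"z": 0,"ax": 0,"ay": 0,"az": 0}

```text
time: 13.38
tool_pos: [0.5747, 0.054, 0.079]
tool_rot: [0.702, 0.086, 0.702, -0.086]
contact_force: [-0.1, 0.1, -1.1]
gripper_width: 0.218
```

Request:
drive_tool:
  series:
    - {"x": 0.1,"y": 0,"z": 0,"ax": 0,"ay": 0,"az": 0}
    - {"x": 0.2,"y": 0,"z": 0,"ax": 0,"ay": 0,"az": 0}
    - {"x": 0.3,"y": 0,"z": 0,"ax": 0,"ay": 0,"az": 0}
    - {"x": 0.4,"y": 0,"z": 0,"ax": 0,"ay": 0,"az": 0}

```text
time: 13.72
tool_pos: [0.5752, 0.0536, 0.0701]
tool_rot: [0.702, 0.085, 0.702, -0.086]
contact_force: [-3.6, -3.9, 5.7]
gripper_width: 0.219
```

Request:
drive_tool:
  series:
    - {"x": 0.1,"y": 0,"z": 0,"ax": 0,"ay": 0,"az": 0}
    - {"x": 0.15,"y": 0,"z": 0,"ax": 0,"ay": 0,"az": 0}
    - {"x": 0.15,"y": 0,"z": 0,"ax": 0,"ay": 0,"az": 0}

```text
time: 13.97
tool_pos: [0.5753, 0.0534, 0.0664]
tool_rot: [0.702, 0.085, 0.702, -0.086]
contact_force: [-4.0, -3.1, 4.1]
gripper_width: 0.219
```

```bash
python3 - <<'E'
from h import *
for i in range(4):f=cams.grab_frame("scene")
im=f["img"];cv2.imwrite("pics/pinz5.png",cv2.resize(im[130:220,260:380],None,fx=6,fy=6,interpolation=cv2.INTER_CUBIC))
s=sensors.state();p=s["tool_pos"];print(p,s["contact_force"],s["ft_torque"])
E
```

```text
[0.57523617 0.05340069 0.06635172] [-3.79332464 -2.99183958  5.47772631] [-0.76273285  0.73296956  0.03537484]
```

View pics/pinz5.png

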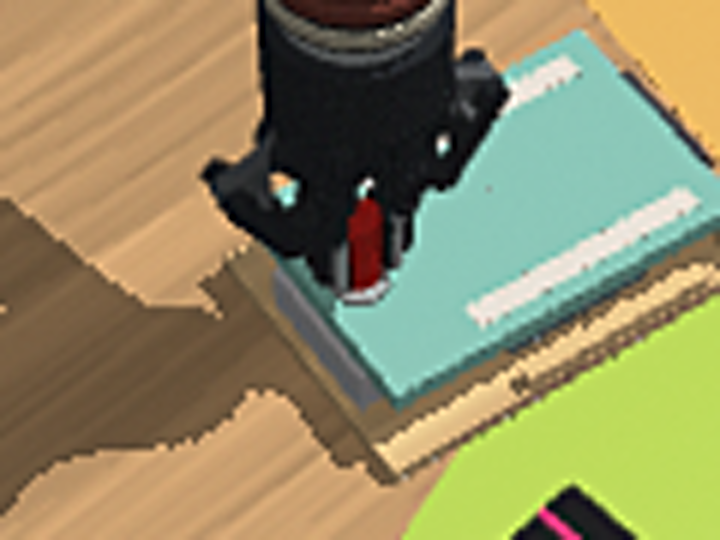

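Request:
drive_tool:
  series:
    - {"x": 0.05,"y": -0.03,"z": -0.03,"ax": 0,"ay": 0,"az": 0}
    - {"x": 0.1,"y": -0.03,"z": -0.03,"ax": 0,"ay": 0,"az": 0}
    - {"x": 0.15,"y": -0.03,"z": -0.03,"ax": 0,"ay": 0,"az": 0}
    - {"x": 0.15,"y": -0.03,"z": -0.03,"ax": 0,"ay": 0,"az": 0}

```text
time: 14.5
tool_pos: [0.5751, 0.0532, 0.0634]
tool_rot: [0.703, 0.085, 0.701, -0.086]
contact_force: [-3.4, -2.6, 6.7]
gripper_width: 0.22
```

Request:
drive_tool:
  series:
    - {"x": 0.05,"y": 0,"z": 0,"ax": 0,"ay": 0,"az": 0}
    - {"x": 0.1,"y": 0,"z": 0,"ax": 0,"ay": 0,"az": 0}
    - {"x": 0.1,"y": 0,"z": 0,"ax": 0,"ay": 0,"az": 0}
    - {"x": 0.1,"y": 0,"z": 0,"ax": 0,"ay": 0,"az": 0}

```text
time: 14.83
tool_pos: [0.5753, 0.0531, 0.0632]
tool_rot: [0.702, 0.085, 0.701, -0.086]
contact_force: [-9.3, -2.5, 18.7]
gripper_width: 0.223
```

Request:
drive_tool:
  series:
    - {"x": 0,"y": -0.02,"z": -0.04,"ax": 0,"ay": 0,"az": 0}
    - {"x": 0,"y": -0.02,"z": -0.04,"ax": 0,"ay": 0,"az": 0}
    - {"x": 0,"y": -0.02,"z": -0.04,"ax": 0,"ay": 0,"az": 0}
    - {"x": 0,"y": -0.02,"z": -0.04,"ax": 0,"ay": 0,"az": 0}

```text
time: 15.17
tool_pos: [0.5752, 0.0531, 0.0632]
tool_rot: [0.703, 0.086, 0.7, -0.086]
contact_force: [-5.4, -2.2, 15.3]
gripper_width: 0.217
```

```bash
python3 - <<'E'
from h import *
for i in range(6):
    f=cams.grab_frame("scene");s=sensors.state();print(s["tool_pos"].round(4),s["contact_force"].round(1),s["gripper_width"].round(3))
im=f["img"];cv2.imwrite("pics/pinz6.png",cv2.resize(im[130:220,260:380],None,fx=6,fy=6,interpolation=cv2.INTER_CUBIC))
E
```

```text
Traceback (most recent call last):
AttributeError: 'float' object has no attribute 'round'
```

```bash
python3 - <<'E'
from h import *
for i in range(8):
    f=cams.grab_frame("scene");s=sensors.state();print(s["time"],s["tool_pos"].round(4),s["contact_force"].round(1),s["tool_rot"].round(4))
im=f["img"];cv2.imwrite("pics/pinz6.png",cv2.resize(im[130:220,260:380],None,fx=6,fy=6,interpolation=cv2.INTER_CUBIC))
E
```

```text
15.2667 [0.5752 0.0531 0.0631] [-5.9 -1.7 16.1] [ 0.7033  0.0856  0.7005 -0.0856]
15.3167 [0.5752 0.0531 0.0632] [-6.1 -1.6 14.8] [ 0.7034  0.0856  0.7005 -0.0855]
15.3667 [0.5752 0.0531 0.0632] [-5.9 -2.4 15.3] [ 0.7034  0.0856  0.7005 -0.0856]
15.4167 [0.5752 0.0531 0.0632] [-5.1 -2.1 15.4] [ 0.7034  0.0856  0.7004 -0.0856]
15.4667 [0.5752 0.0531 0.0632] [-5.7 -2.  15. ] [ 0.7034  0.0856  0.7004 -0.0856]
15.5167 [0.5752 0.0531 0.0632] [-5.  -2.3 16.4] [ 0.7033  0.0856  0.7005 -0.0856]
15.5667 [0.5752 0.0531 0.0632] [-4.5 -2.1 15.2] [ 0.7034  0.0856  0.7005 -0.0856]
15.6167 [0.5752 0.0531 0.0632] [-6.4 -1.6 15.1] [ 0.7034  0.0856  0.7004 -0.0855]
```

View pics/pinz6.png

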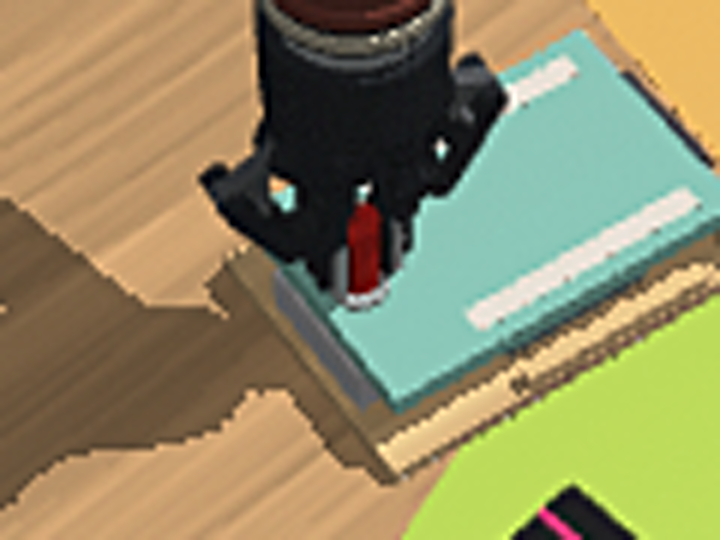

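```bash
python3 - <<'E'
from h import *
f=cams.grab_frame("scene");im=f["img"]
a=cv2.imread("pics/scene4.png")  # 5x crop at 260,100, board at ~.05
b=cv2.resize(im[100:220,260:420],None,fx=5,fy=5,interpolation=cv2.INTER_CUBIC)
cv2.imwrite("pics/cmp.png",np.hstack([a[300:600,200:500],b[300:600,200:500]]))
h=np.array([.5742,.053]);ex=np.array([.988,-.152]);ey=np.array([.152,.988])
H=h+.165*ey
for th in(0,.015,.05):
    for X in(.06,):
        r=.185;hy=-r*np.cos(th)-.012*np.sin(th)*-1*0;z=.04+r*np.sin(th)
        for n,off in(("under",0),("top",.012)):
            q=H+X*ex+hy*ey;u=proj(f,[*q,z+off]);print(th,n,((u-[260,100]+.5)*5-.5-[200,300]).round(1))
E
```

```text
0 under [131.2 198.4]
0 top [131.3 186.2]
0.015 under [131.3 195.5]
0.015 top [131.4 183.3]
0.05 under [131.7 188.8]
0.05 top [131.8 176.4]
```

View pics/cmp.png

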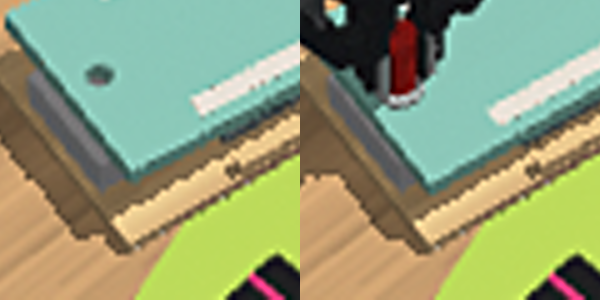

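```bash
python3 - <<'E'
from h import *
from plant import workorder
s=sensors.state();print(s["time"],s["tool_pos"],s["contact_force"])
print(workorder.job_done())
E
```

```text
15.6667 [0.57521242 0.05312232 0.063167  ] [-6.19859161 -2.25584619 15.7571781 ]
the job is handed in; nothing more can be done
None
```

I swung the mint-green board down onto the pad, took the pin from its stand and pushed it through the board into the base. I handed the job in at 15.7 s, still gripping the pin and pushing down. No verdict was reported.

**Depth and push:** the TCP stood at z = 63.2 mm with about 15 N down. That puts the pin's lower end about 22 mm below the base hole's mouth. The last push raised the force without any further movement.

**Board:** in the before/after pictures its corner dropped 11–12 px. I expected about 10 px for going from 0.05 rad to shut, so it looks fully shut.

**Checks that disagreed or were not made:**
- **Camera disagreement:** the two cameras placed the board's hole 1–1.5 mm apart. I did the final alignment on the relative positions in the scene view.
- **Sideways force:** about 6 N remained on the pin at the end, so it rests lightly against the side of the hole.
- **Notepad and bystanders:** the shut board hides the notepad, so I could not see whether it stayed in place. I touched no bystander that I know of, but I did not measure their positions at the end.

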